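Finish the pinwheel layer of drip-coffee cartons

TASK

Take the two cartons from the sloping rack and lay them flat, top up, on the little pallet to finish its layer: together with the two already there, the four should make a pinwheel around an open square in the middle, each new carton crosswise in one of the two empty corners, edges square with the pallet and only a few millimetres between neighbours. Set them down rather than drop them, keep the two cartons already there in place, and leave the pitcher, jar and cups alone.

Things in the scene. Friction and masses are not known exactly. Their poses are not given: they have to be found in the camera images.
- slab: Small timber pallet 200 x 200 mm, 24 mm thick, fixed. Origin: centre of its underside; x, y along its edges, z up. Finished layer: pinwheel 188 mm square, centred, 4 mm between neighbours, 6 mm to the pallet's edges, empty 60 x 60 mm square in the middle. In its frame (mm), carton3 is about (-34, -62) and carton4 about (34, 62), long sides along the pallet's x.
- place1 (a point): Point on the pallet's top at (62, -34) mm in its frame: an empty place, where a carton's underside centre belongs, long side along the pallet's y (either carton, either way round). Only the length next to the empty middle square has finger room inside: grip about 20 mm off the carton's centre, towards the pallet's +y end.
- place2 (a point): The same for the other empty place, at (-62, 34) mm in the pallet's frame, long side along the pallet's y; grip about 20 mm off the carton's centre towards the pallet's -y end.
- rack: Fixed steel rack: board 270 mm wide (its y), 160 mm long, rising at 30 degrees towards its +x (away from the robot), with a 14 mm high lip along its lower edge. Origin: on the counter under the board's centre, where the board's upper surface is 70 mm high. The two cartons lie on it side by side, long side up the slope, lower end at the lip, at least 45 mm free between them.
- carton1: plain kraft cardboard carton, closed, 120 mm long (its x) x 64 mm wide (its y) x 56 mm high (its z), 0.09 to 0.19 kg, with a pale paper tape along the middle of its top. Origin: centre of its underside. Starts on the rack, its x axis pointing up the slope, tilted by 30 degrees.
- carton2: plain kraft cardboard carton, closed, 120 mm long (its x) x 64 mm wide (its y) x 56 mm high (its z), 0.09 to 0.19 kg, with a pale paper tape along the middle of its top. Origin: centre of its underside. Starts on the rack beside carton1, the same way.
- carton3: plain kraft cardboard carton, closed, 120 mm long (its x) x 64 mm wide (its y) x 56 mm high (its z), 0.09 to 0.19 kg, with a pale paper tape along the middle of its top. Origin: centre of its underside. Loose; already in its place on the pallet, at about (-34, -62) mm in the pallet's frame.
- carton4: plain kraft cardboard carton, closed, 120 mm long (its x) x 64 mm wide (its y) x 56 mm high (its z), 0.09 to 0.19 kg, with a pale paper tape along the middle of its top. Origin: centre of its underside. Loose; already in its place on the pallet, at about (34, 62) mm in the pallet's frame.
- pitcher: Bystander: steel milk pitcher with a handle, 84 mm across, 110 mm high. Origin: centre of its underside.
- jar: Bystander: amber glass jar, 80 mm across, 120 mm high. Origin: centre of its underside.
- cups: Bystander: stack of paper cups, 87 mm across, 130 mm high. Origin: centre of its underside.
Not all that is in view belongs to the job. Leave any purple or turquoise look-alike of the carton1 alone.

How it is judged:
By the outcome, as a careful person would: the job done as asked, in the order asked, and still so for the second after the job is handed in, with the robot touching nothing.
It also fails if it takes over 58 s, if anything falls off the work surface, if the arm or the gripper's body presses on something with over 40 N, if the wrist force passes 120 N, or if a joint passes its speed limit or range.

ROBOT

A 7-joint arm with a two-finger parallel gripper is mounted at the origin on the work surface. World frame = base frame: x ahead of the robot, y to its left, z up, the work surface at z = 0. Lengths are in m, angles in rad, forces in N, time in s.
With the tool pointing down it reaches from about 0.425 to 1.025 m from the base axis. Payload 9.4 kg.
Tool frame: the origin (TCP) lies on the centre line of the jaws, within the pads' length; the fingertips stand 19 mm ahead of it and the grasp point (between the pads) is the TCP; z points along the fingers, y is the line along which they close (so a half turn about z gives the same grasp; the last joint's range is limited). The gripper opens to 93 mm and grips with 3 to 60 N. Pads are 15 mm wide; open, the fingers measure 128 mm over their backs; the gripper's body (75 mm by 188 mm) begins 65 mm behind the grasp point.
Start: joints at [1.193, 0.599, -0.003, 1.599, 0.002, 0.943, -0.08], TCP at [0.215, -0.692, 0.209] pointing down, gripper open.
Joint ranges: [-2.57, 2.57], [-0.35, 1.97], [-1.29, 1.29], [0.11, 2.56], [-1.05, 4.19], [0.11, 1.86], [-2.63, 2.63]. Speed limits (rad/s): [2.22, 2.22, 3.01, 3.01, 3.14, 3.14, 3.14].

INTERFACE

Orientations are given as [roll, pitch, yaw] about the fixed x, y, z axes, in that order (R = Rz(yaw) Ry(pitch) Rx(roll)).
In Python, from bench import sensors, viewer, env gives the robot as it stands.
- The arm moves only by the shell command python3 -m pendant 'ROWS' [FORCE]. ROWS is text: rows parted by semicolons, each of 7 numbers parted by spaces: the opening, from 0 (shut) to 1 (fully open), then the shift along the tool's x, y, z normalised to -1 to 1, where 1 is 0.12 m, then the turn, a rotation vector about the tool's x, y, z normalised to -1 to 1, where 1 is 30 degrees. A call has 1 to 20 rows; each row is the pose to reach, as a shift and turn from the pose commanded when the call began, along the tool's axes at that moment; what a row does not reach only later rows make up. A row lasts 1/12 s, in which the tool goes at most 41.7 mm and 7.16 degrees, less where a joint would pass 70% of its speed; a pose out of reach is approached as far as the arm can. A call with a number of a shift or a turn outside -1 to 1 is refused whole. A call with a gripper value outside its range is refused whole. The fingers move at their own pace and stop on an object; FORCE is the grip in N (left out, the last holds). Time passes only in rows, so rows that repeat a pose let the fingers close. It gives the time, the measured TCP pose, the force, the opening and the grip force at its end, in the units of the state.
- sensors.get_obs(): the state, without advancing time (a new reading comes with each control period).
- viewer.get_image(name): name is "scene" or "side" or "wrist"; returns a dict with "frame" (420x560x3 uint8, red, green, blue), "fx", "fy", "cx", "cy" (pixels), "k1" (the pictures are not rectified: a ray, as slopes to the right and down, at radius r is drawn at 1 + k1 r^2 times it, then the intrinsics apply), "extrinsics" (4x4, takes a point from camera to world coordinates); the wrist camera has in their place "T_tool_cam" (4x4, takes a point from camera to tool coordinates, whose origin is the TCP and whose axes are the flange's). Camera axes: x right, y up, looking along -z (the intrinsics and any distortion apply to the point x, -y, -z); pixel columns grow to the right and rows downward; lengths in m; the calibration is good to about 2 mm. A picture is of the moment at which its call begins: read the wrist's pose just before it. There is no depth.
- env.job_done(): hands the job in; it is judged then, once.
The state is a dict: "time_s": time; "qpos": joint angles; "qd": joint speeds; "effort": joint torques, N m; "ee_pos": TCP position; "tool_rot": TCP orientation; "ft_force": force on the tool from outside, world axes, zero at the start; "ft_torque": the same for the moment, N m; "width": opening from 0.0 (shut) to 1.0 (fully open); "finger_force": force on a finger pad.
Only numpy, scipy, OpenCV 4.12 (cv2) and the standard library are available. Lean on these libraries where they do the work, as an engineer would, in place of code of your own. Each camera call takes 0.05 s, during which the arm holds its last target. There are 200 camera calls.

## Working session

There is one attempt and no reset: what is moved stays moved. The work goes in short steps, Python scripts to look and compute and a shell command to move; the robot and the scene stay as the last step left them, time stands still between calls to the robot, and variables do not carry over. Pictures are saved under pics/ and viewed, at most 10 in all, crops included, and the job is handed in when it is done.

```bash
ls; mkdir -p pics; python3 - <<'E'
from bench import sensors, viewer
import cv2, numpy as np, pickle
o=sensors.get_obs(); print(o['time_s'],o['ee_pos'],o['tool_rot'],o['width'])
for n in ("scene","side"):
    d=viewer.get_image(n); pickle.dump(d,open(f'pics/{n}0.pkl','wb'))
    cv2.imwrite(f'pics/{n}0.png',cv2.resize(d['frame'][:,:,::-1],(800,600),interpolation=cv2.INTER_CUBIC))
    print(n,d['fx'],d['fy'],d['cx'],d['cy'],d['k1'],np.round(d['extrinsics'],3).tolist())
E
```

```text
pics
0.0 [ 0.21462653 -0.69202355  0.20785401] [-3.14010882e+00  1.59431661e-04  3.00797187e-01] 0.9987846577967653
scene 538.6873471299124 538.6873471299124 282.43651188668525 208.27691632006997 -0.054848427948687786 [[-0.85, -0.417, 0.322, 1.015], [0.527, -0.682, 0.507, 0.7], [0.008, 0.6, 0.8, 1.181], [0.0, 0.0, 0.0, 1.0]]
side 423.39907882148174 423.39907882148174 278.8090161666859 215.13834937450105 -0.0927578919920915 [[1.0, 0.006, -0.03, 0.492], [-0.028, 0.603, -0.797, -0.887], [0.013, 0.798, 0.603, 0.747], [0.0, 0.0, 0.0, 1.0]]
```

View pics/scene0.png

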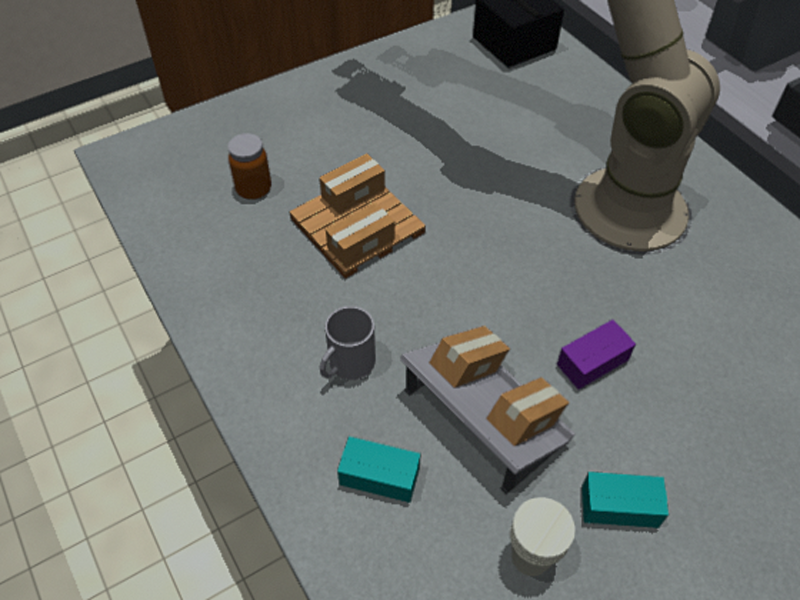

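View pics/side0.png

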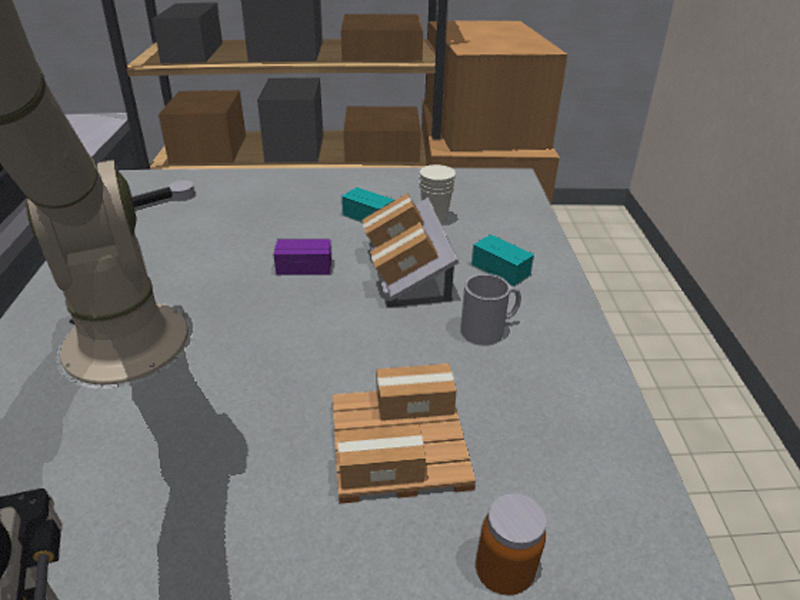

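Scene image (pixels of the 800×600 view). Kraft cartons on the rack: (470,355) and (528,410), the targets. Kraft cartons on the pallet: (352,183) and (360,235), which stay. Look-alikes: purple (597,353), turquoise (380,468) and (625,498), not to be touched. Pitcher (350,345), jar (250,167), cups (542,535). I'll check the choice in a close crop.

```bash
python3 - <<'E'
import cv2, numpy as np, pickle
s=pickle.load(open('pics/scene0.pkl','rb'))['frame'][:,:,::-1];d=pickle.load(open('pics/side0.pkl','rb'))['frame'][:,:,::-1]
def c(im,x,y,w,h,k): return cv2.resize(im[y:y+h,x:x+w],(w*k,h*k),interpolation=cv2.INTER_CUBIC)
# left: scene rack, right: side rack
A=c(s,280,225,130,130,4)[:, :520]; B=c(d,250,130,70,85,4)
out=np.zeros((520,800,3),np.uint8); out[:520,:520]=A; out[:340,520:800]=B
cv2.imwrite('pics/rack.png',out)
A=c(s,200,105,100,90,4); B=c(d,230,250,100,105,4)
out=np.zeros((420,800,3),np.uint8); out[:360,:400]=A; out[:420,400:]=B
cv2.imwrite('pics/pal.png',out)
E
```

```text
(no output)
```

View pics/rack.png

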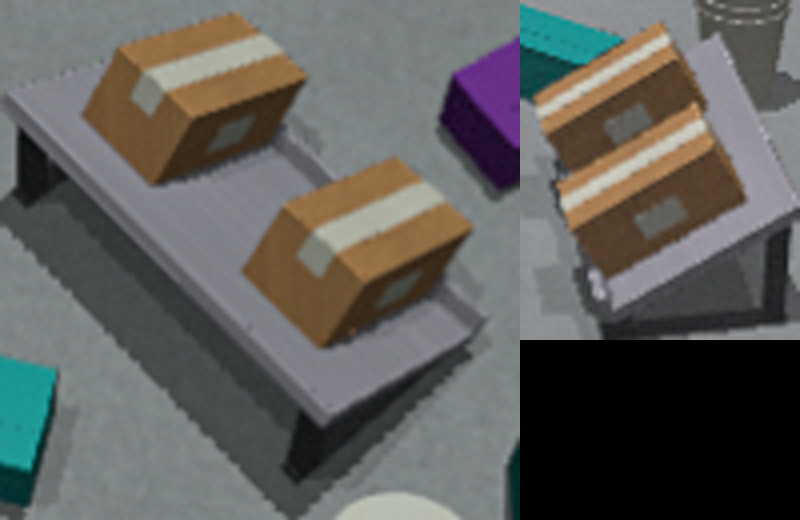

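View pics/pal.png

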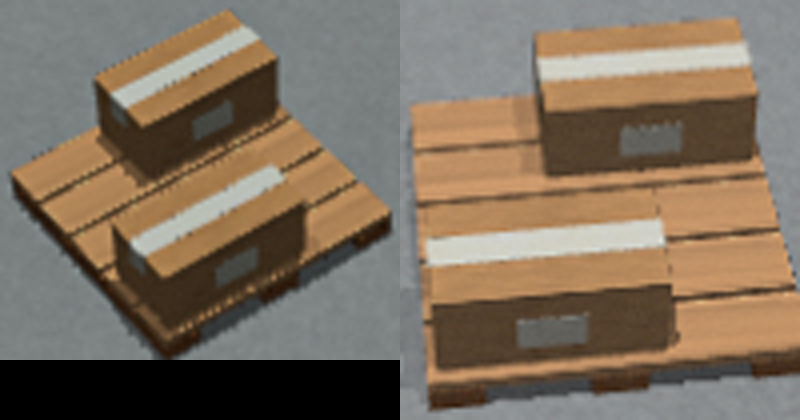

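The crops show two plain kraft cartons with pale tape on the rack, the tops near (215,60) and (380,215) in the left crop. The pallet carries carton3 (upper in the scene view) and carton4 (lower), with both look-alike colours well off the rack. I'll fit the poses from the corners.

```bash
cat > h.py <<'E'
import numpy as np, pickle, cv2
from scipy.optimize import least_squares
from scipy.spatial.transform import Rotation as R
def proj(d,E,P):
    p=(np.atleast_2d(P)-E[:3,3])@E[:3,:3]; u=p[:,0]/-p[:,2]; v=-p[:,1]/-p[:,2]; f=1+d['k1']*(u*u+v*v)
    return np.c_[d['cx']+d['fx']*u*f, d['cy']+d['fy']*v*f]
def pose(q): # x y z yaw pitch
    return R.from_euler('xyz',[0,q[4],q[3]]).as_matrix(), np.array(q[:3])
def fit(obs,q0,free):
    """obs: list of (d,E,modelpts mm,pix)"""
    q0=np.array(q0,float); free=list(free)
    def res(v):
        q=q0.copy(); q[free]=v; M,t=pose(q)
        return np.concatenate([(proj(d,E,np.array(m)/1000@M.T+t)-np.array(p)).ravel() for d,E,m,p in obs])
    s=least_squares(res,q0[free],loss='soft_l1'); q=q0.copy(); q[free]=s.x
    return q,np.round(res(s.x).reshape(-1,2),1)
E
python3 - <<'E'
from h import *
S=pickle.load(open('pics/scene0.pkl','rb'));D=pickle.load(open('pics/side0.pkl','rb'))
def o(c,ox,oy,L): 
    m=[a[:3] for a in L]; p=[((a[3]+.5)/4-.5+ox,(a[4]+.5)/4-.5+oy) for a in L]; return (c,c['extrinsics'],m,p)
A=[o(S,280,225,[(60,-32,56,122,48),(60,32,56,190,117),(60,-32,0,83,115),(60,32,0,155,184),(-60,-32,56,237,13),(-60,32,56,306,76)]),
 o(D,120,130,[(-60,-32,56,577,228),(60,-32,56,715,140),(-60,32,56,557,183),(60,32,56,697,105),(60,-32,0,745,198),(-60,-32,0,605,278)])]
B=[o(S,280,225,[(60,-32,56,287,208),(60,32,56,361,280),(60,-32,0,243,270),(60,32,0,326,346),(-60,-32,56,396,157),(-60,32,56,472,227)]),
 o(D,120,130,[(-60,32,56,535,98),(60,32,56,662,25),(-60,-32,56,550,137),(60,-32,56,680,60),(60,-32,0,705,103)])]
P=[o(S,200,105,[(100,-100,24,12,172),(-100,100,24,391,212),(100,100,0,172,357)]),o(D,130,250,[(-100,100,24,412,104),(-100,-100,0,430,408)])]
C3=[o(S,200,105,[(60,-32,56,96,78),(60,32,56,138,126),(-60,32,56,278,58),(-60,-32,56,235,10)]),
 o(D,130,250,[(-60,-32,56,433,308),(60,-32,56,671,286),(60,-32,0,673,345),(-60,-32,0,438,368)])]
C4=[o(S,200,105,[(60,-32,56,115,222),(60,32,56,155,276),(-60,32,56,304,203)]),
 o(D,130,250,[(-60,32,56,535,32),(60,32,56,737,18),(-60,-32,56,540,110),(60,-32,56,757,93),(-60,-32,0,545,173),(60,-32,0,757,158)])]
# side crop x: 520 offset -> 250 orig => ox=250-130=120 ; pallet 400->230 => 130
for n,ob,q,f in (('A',A,[.7,.1,.06,0,-.52],range(5)),('B',B,[.7,.25,.06,0,-.52],range(5)),('P',P,[.6,-.3,0,0,0],[0,1,3]),('C3',C3,[.6,-.35,.024,0,0],[0,1,2,3]),('C4',C4,[.6,-.25,.024,0,0],[0,1,2,3])):
    q,r=fit(ob,q,f); print(n,np.round(q[:3],4),np.round(np.degrees(q[3:]),2),r.tolist())
E
```

```text
A [0.5567 0.1709 0.0642] [  8.69 -30.26] [[-0.3, -0.8], [1.6, -0.2], [-0.4, 0.2], [-0.1, 0.9], [0.6, -0.8], [1.6, -0.1], [-1.4, 0.2], [0.4, 1.0], [0.4, -0.2], [0.2, -1.2], [1.7, 0.3], [1.2, 0.7]]
B [0.5366 0.305  0.062 ] [  9.16 -30.88] [[-0.4, -1.5], [2.1, 0.0], [-0.7, 0.9], [-1.2, 1.3], [-0.1, -0.5], [1.0, -0.1], [0.0, 0.2], [-0.1, -1.1], [-0.9, 0.3], [-0.5, -0.6], [1.8, 1.6]]
P [ 0.521  -0.2567  0.    ] [5.59 0.  ] [[0.2, -0.5], [1.1, -0.6], [-0.5, 1.0], [0.1, -0.4], [0.3, 0.5]]
C3 [ 0.4932 -0.3221  0.0229] [4.04 0.  ] [[-0.2, -0.6], [1.2, 0.3], [0.8, 0.2], [-0.8, -0.0], [-0.0, -1.7], [1.2, -0.4], [-0.4, 2.2], [0.0, 0.6]]
C4 [ 0.5481 -0.1906  0.0231] [4.33 0.  ] [[-0.1, -0.4], [2.7, 0.5], [1.7, -0.6], [0.2, -0.7], [0.8, -0.3], [1.1, -0.5], [0.6, 0.3], [0.0, 1.1], [-1.1, 1.3]]
```

```bash
for i in 1; do
python3 -m pendant '1 0.85 -0.59 -0.4 0 0 0; 1 0.85 -0.59 -0.4 0 0 0; 1 0.85 -0.59 -0.4 0 0 0; 1 0.85 -0.59 -0.4 0 0 0'
python3 -m pendant '1 0.85 -0.59 -0.4 0 0 0; 1 0.85 -0.59 -0.4 0 0 0; 1 0.85 -0.59 -0.4 0 0 0; 1 0.85 -0.59 -0.4 0 0 0'
python3 -m pendant '1 0.85 -0.59 -0.4 0 0 0; 1 0.85 -0.59 -0.4 0 0 0; 1 0.85 -0.59 -0.4 0 0 0; 1 0.85 -0.59 -0.4 0 0 0'
python3 -m pendant '1 0.85 -0.59 -0.1 0 0 0; 1 0.85 -0.59 -0.1 0 0 0; 1 0.85 -0.59 -0.1 0 0 0; 1 0.85 -0.59 -0.1 0 0 0; 1 0.85 -0.59 -0.1 0 0 0; 1 0.85 -0.59 -0.1 0 0 0'
done
python3 - <<'E'
from h import *
from bench import sensors, viewer
o=sensors.get_obs(); print(o['time_s'],o['ee_pos'],o['tool_rot'],o['qpos'])
d=viewer.get_image('wrist'); d['ob']=o; pickle.dump(d,open('pics/w1.pkl','wb')); print(np.round(d['T_tool_cam'],3).tolist(),d['fx'],d['k1'])
cv2.imwrite('pics/w1.png',cv2.resize(d['frame'][:,:,::-1],(800,600),interpolation=cv2.INTER_CUBIC))
E
```

```text
time_s: 0.43
ee_pos: [0.2973, -0.5899, 0.2589]
tool_rot: [3.141, -0.004, 0.308]
ft_force: [-0.1, -0.1, -1.0]
width: 0.999
finger_force: 0.0
time_s: 0.77
ee_pos: [0.3734, -0.4917, 0.3071]
tool_rot: [3.141, -0.004, 0.308]
ft_force: [0.5, 0.7, 1.0]
width: 1.002
finger_force: 0.0
time_s: 1.1
ee_pos: [0.4495, -0.3934, 0.355]
tool_rot: [3.141, -0.005, 0.309]
ft_force: [0.8, 0.8, -0.2]
width: 1.002
finger_force: 0.0
time_s: 1.6
ee_pos: [0.5201, -0.3017, 0.3643]
tool_rot: [-3.142, 0.001, 0.301]
ft_force: [0.2, -0.4, -1.0]
width: 0.999
finger_force: 0.0
1.6 [ 0.52007134 -0.30168725  0.36427801] [-3.14157977e+00  1.03670681e-03  3.00966595e-01] [ 0.50356523  0.31325659 -0.099225    1.69011317  0.03432511  1.14068382
 -0.87503193]
[[-0.0, 0.953, 0.301, 0.085], [1.0, -0.0, 0.001, 0.001], [0.001, 0.301, -0.953, -0.176], [0.0, 0.0, 0.0, 1.0]] 317.40533561410854 -0.03271207565127138
```

View pics/w1.png

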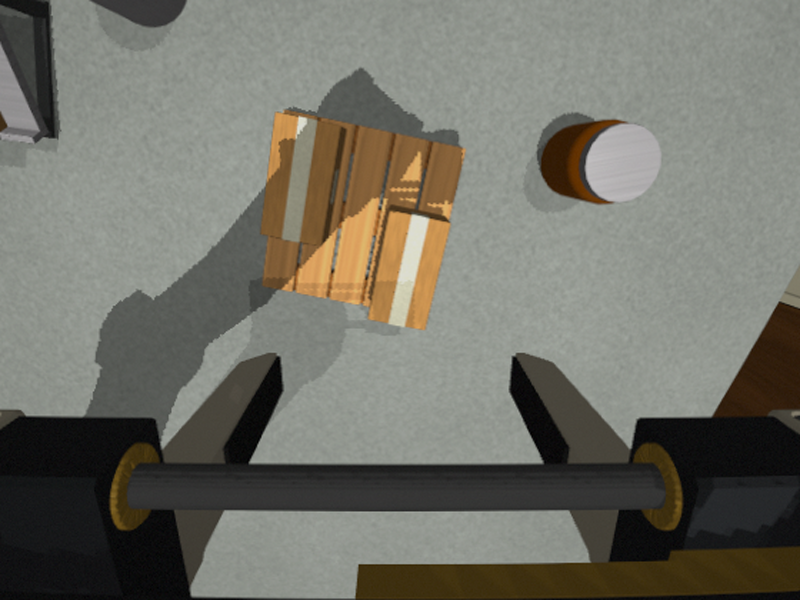

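The wrist view shows the pallet with its +x−y corner at (464,148) and its −x+y corner at (264,288). The carton3 top spans (368,318) to (449,218), the carton4 top (262,236) to (347,125), and both empty places are clear. I'll fit them and move on to the rack.

```bash
cat >> h.py <<'E'
def wE(d):
    o=d['ob']; T=np.eye(4); T[:3,:3]=R.from_euler('xyz',o['tool_rot']).as_matrix(); T[:3,3]=o['ee_pos']; return T@d['T_tool_cam']
def ob(d,E,L,k=.7): return (d,E,[a[:3] for a in L],[((a[3]+.5)*k-.5,(a[4]+.5)*k-.5) for a in L])
def cor(ii): return [(a,b,56) for a,b in ii]
E
python3 - <<'E'
from h import *
d=pickle.load(open('pics/w1.pkl','rb')); E=wE(d)
P=[ob(d,E,[(100,-100,24,464,148),(-100,100,24,264,288)])]
C3=[ob(d,E,[(-60,-32,56,427,329),(-60,32,56,368,318),(60,-32,56,449,218),(60,32,56,390,205)])]
C4=[ob(d,E,[(-60,32,56,262,236),(60,32,56,275,113),(60,-32,56,347,125),(-60,-32,56,322,246)])]
for n,o,q in (('P',P,[.52,-.256,0,.08,0]),('C3',C3,[.49,-.32,.024,.08,0]),('C4',C4,[.55,-.19,.024,.08,0])):
    q,r=fit(o,q,[0,1,3]); print(n,np.round(q[:3],4),np.degrees(q[3]).round(2),r.tolist())
E
# up the way to the rack: world +0.0,+0.12.. at yaw 0.3
python3 -m pendant '1 0.3 -0.95 0 0 0 0; 1 0.3 -0.95 0 0 0 0; 1 0.3 -0.95 0 0 0 0; 1 0.3 -0.95 0 0 0 0'
python3 -m pendant '1 0.1 -1 0 0 0 0.14; 1 0.1 -1 0 0 0 0.28; 1 0.1 -1 0 0 0 0.28; 1 0.1 -1 0 0 0 0.28'
```

```text
P [ 0.5197 -0.2582  0.    ] 6.66 [[0.7, -0.4], [-0.8, 0.6]]
C3 [ 0.4955 -0.3229  0.024 ] 6.58 [[-0.4, -1.0], [0.3, -0.5], [1.3, 0.3], [-1.1, 1.1]]
C4 [ 0.5485 -0.1943  0.024 ] 6.06 [[-0.2, -0.5], [0.5, -0.6], [-3.4, 0.4], [1.1, 0.8]]
time_s: 1.98
ee_pos: [0.5209, -0.1757, 0.3649]
tool_rot: [-3.139, -0.001, 0.306]
ft_force: [0.3, 0.3, 0.2]
width: 1.0
finger_force: 0.0
time_s: 2.32
ee_pos: [0.4956, -0.0581, 0.365]
tool_rot: [-3.14, -0.0, 0.159]
ft_force: [-0.1, 0.2, 0.3]
width: 1.0
finger_force: 0.0
```

```bash

python3 -m pendant '1 0.13 -1 -0.12 0 0 0; 1 0.13 -1 -0.12 0 0 0; 1 0.13 -1 -0.12 0 0 0' >/dev/null
python3 -m pendant '1 0.13 -1 -0.12 0 0 0; 1 0.13 -1 -0.12 0 0 0; 1 0.13 -1 -0.12 0 0 0' >/dev/null
python3 -m pendant '1 0 -0.25 0 0 0 0; 1 0 -0.25 0 0 0 0; 1 0 -0.25 0 0 0 0'
python3 - <<'E'
from h import *
from bench import sensors, viewer
o=sensors.get_obs(); print(o['time_s'],o['ee_pos'],o['tool_rot'],o['qpos'])
d=viewer.get_image('wrist'); d['ob']=o; pickle.dump(d,open('pics/w2.pkl','wb'))
cv2.imwrite('pics/w2.png',cv2.resize(d['frame'][:,:,::-1],(800,600),interpolation=cv2.INTER_CUBIC))
E
```

```text
time_s: 3.07
ee_pos: [0.4868, 0.208, 0.3932]
tool_rot: [3.141, 0.0, 0.156]
ft_force: [0.0, -1.1, -0.3]
width: 0.997
finger_force: 0.0
3.0667 [0.48675326 0.20802471 0.39320169] [3.14140414e+00 4.83325043e-04 1.55544357e-01] [-0.21339058  0.20843958 -0.36655059  1.77679827  0.08055751  1.17152601
 -2.01934345]
```

View pics/w2.png

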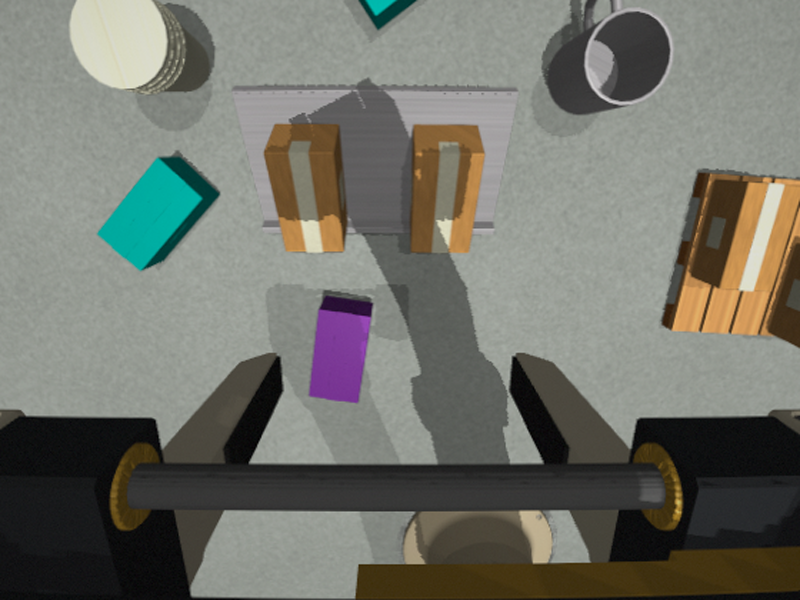

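The wrist view shows the two kraft cartons on the rack: carton A on the right, top from (411,252) to (485,153), and carton B on the left, top from (286,252) to (264,153). The gap between them is free, and purple (340,350) and turquoise (158,212) are outside the path.

```bash
python3 - <<'E'
from h import *
d=pickle.load(open('pics/w2.pkl','rb')); E=wE(d)
A=[ob(d,E,[(60,-32,56,485,153),(60,32,56,411,153),(60,-32,0,480,125),(60,32,0,414,125),(-60,-32,56,470,252),(-60,32,56,411,252)])]
B=[ob(d,E,[(60,32,56,264,153),(60,-32,56,341,153),(60,32,0,275,124),(60,-32,0,338,124),(-60,32,56,286,252),(-60,-32,56,344,250)])]
for n,o,q in (('A',A,[.557,.171,.0615,.155,-np.pi/6]),('B',B,[.537,.305,.0615,.155,-np.pi/6])):
    q,r=fit(o,q,[0,1,3]); print(n,np.round(q[:3],4),np.degrees(q[3]).round(2),r.tolist())
E
```

```text
A [0.5559 0.1691 0.0615] 8.71 [[0.4, 0.4], [2.7, 0.1], [-1.4, -0.6], [-0.5, -0.8], [-0.3, 0.5], [0.2, 0.3]]
B [0.5352 0.3045 0.0615] 8.59 [[-0.3, -0.1], [-4.8, -0.0], [0.1, -0.3], [1.1, -0.3], [0.2, -0.0], [0.3, 1.6]]
```

```bash
cat >> h.py <<'E'
def delta(P,rpy):
    """normalised shift and turn from the present measured pose to the world target"""
    from bench import sensors
    o=sensors.get_obs(); M=R.from_euler('xyz',o['tool_rot']); 
    s=M.inv().apply(np.array(P)-o['ee_pos'])/.12; t=(M.inv()*R.from_matrix(rpy)).as_rotvec()/np.radians(30)
    print('t',round(o['time_s'],2),'at',np.round(o['ee_pos'],4),'shift',np.round(s,3),'turn',np.round(t,3),'F',np.round(o['ft_force'],1),'w',round(o['width'],3),round(o['finger_force'],1),'q',np.round(o['qpos'],2))
def down(yaw,tilt=0): return (R.from_euler('z',yaw)*R.from_euler('x',np.pi)*R.from_euler('y',tilt)).as_matrix()
def rack(c,along,h,off=0):
    ya=np.radians(8.7); M=R.from_euler('xyz',[0,-np.pi/6,ya]).as_matrix(); return np.array(c)+M@np.array([along,0,h+off])
A=(.556,.170,.0615); B=(.536,.3045,.0615); YR=np.radians(8.7); T=np.pi/6
PAL=np.array([.521,-.2575]); YP=np.radians(6.3)
def pal(x,y,z):
    c,s=np.cos(YP),np.sin(YP); return np.array([PAL[0]+c*x-s*y,PAL[1]+s*x+c*y,z])
E
python3 -m pendant '1 -0.09 0.4 0.92 0 0.2 0; 1 -0.09 0.4 0.92 0 0.43 0; 1 -0.09 0.4 0.92 0 0.66 0; 1 -0.09 0.4 0.92 0 0.9 0; 1 -0.09 0.4 0.92 0 1 0; 1 -0.09 0.4 0.92 0 1 0; 1 -0.09 0.4 0.92 0 1 0'
python3 -c "
from h import *
delta(rack(A,.02,.03,.08),down(YR,T)); delta(rack(A,.02,.03),down(YR,T))"
```

```text
time_s: 3.7
ee_pos: [0.4881, 0.1514, 0.2829]
tool_rot: [3.121, -0.481, 0.15]
ft_force: [1.0, 0.7, 0.1]
width: 1.0
finger_force: 0.0
t 3.7 at [0.4881 0.1514 0.2829] shift [-0.21  -0.088  0.981] turn [ 0.041  0.081 -0.002] F [1.  0.7 0.1] w 1.0 0.0 q [-0.66  0.09  0.12  2.34  0.62  0.32 -2.52]
t 3.7 at [0.4881 0.1514 0.2829] shift [-0.182 -0.103  1.647] turn [ 0.041  0.081 -0.002] F [1.  0.7 0.1] w 1.0 0.0 q [-0.66  0.09  0.12  2.34  0.62  0.32 -2.52]
```

J7 is close to its range end here, so I'll flip the gripper half a turn about its own axis, which gives the same grasp and a mid-range joint.

```bash

for k in 1 2 3 4 5 6; do python3 -m pendant '1 0 0 0 0 0 -0.23; 1 0 0 0 0 0 -0.46; 1 0 0 0 0 0 -0.7; 1 0 0 0 0 0 -0.93; 1 0 0 0 0 0 -1' | grep -E 'time|ee_pos|rot'; done
python3 -c "
from h import *
delta(rack(A,-.02,.03,.08),down(YR+np.pi,-T)); delta(rack(A,-.02,.03),down(YR+np.pi,-T))"
```

```text
time_s: 4.12
ee_pos: [0.4884, 0.1527, 0.2833]
tool_rot: [2.867, -0.4, 0.734]
time_s: 4.53
ee_pos: [0.4885, 0.1523, 0.2833]
tool_rot: [2.707, -0.214, 1.248]
time_s: 4.95
ee_pos: [0.4885, 0.1523, 0.2833]
tool_rot: [2.661, 0.022, 1.719]
time_s: 5.37
ee_pos: [0.4885, 0.1523, 0.2833]
tool_rot: [2.728, 0.253, 2.194]
time_s: 5.78
ee_pos: [0.4885, 0.1523, 0.2833]
tool_rot: [2.907, 0.424, 2.721]
time_s: 6.2
ee_pos: [0.4885, 0.1523, 0.2833]
tool_rot: [-3.117, 0.481, -2.982]
t 6.2 at [0.4885 0.1523 0.2833] shift [0.547 0.086 0.996] turn [-0.041 -0.082  0.014] F [ 0.  -0.2  0.2] w 1.0 0.0 q [-0.26  0.11 -0.32  2.32  0.73  0.37  0.51]
t 6.2 at [0.4885 0.1523 0.2833] shift [0.519 0.1   1.662] turn [-0.041 -0.082  0.014] F [ 0.  -0.2  0.2] w 1.0 0.0 q [-0.26  0.11 -0.32  2.32  0.73  0.37  0.51]
```

```bash

python3 -m pendant '1 0.2 0.03 0.3 -0.04 -0.08 0.01; 1 0.4 0.08 0.6 -0.04 -0.08 0.01; 1 0.55 0.09 0.95 -0.04 -0.08 0.01; 1 0.55 0.09 0.95 -0.04 -0.08 0.01; 1 0.55 0.09 0.95 -0.04 -0.08 0.01; 1 0.55 0.09 0.95 -0.04 -0.08 0.01' | grep time
python3 -c "
from h import *
delta(rack(A,-.02,.03),down(YR+np.pi,-T))"
```

```text
time_s: 6.7
t 6.7 at [0.4921 0.1483 0.1999] shift [0.268 0.12  1.023] turn [-0.042  0.007 -0.006] F [-0.4  0.6  0.9] w 1.002 0.0 q [-0.35  0.27 -0.25  2.47  1.81  0.3  -0.61]
```

```bash

python3 -m pendant '1 0 0 0 0 0 0; 1 0 0 0 0 0 0; 1 0 0 0 0 0 0; 1 0 0 0 0 0 0; 1 0 0 0 0 0 0; 1 0 0 0 0 0 0' | grep time
python3 -c "
from h import *
delta(rack(A,-.02,.03,.08),down(YR+np.pi,-T)); delta(rack(A,-.02,.03),down(YR+np.pi,-T))"
```

```text
time_s: 7.2
t 7.2 at [0.4915 0.1508 0.2007] shift [0.267 0.084 0.363] turn [-0.038  0.007 -0.002] F [0.5 0.9 0.8] w 1.0 0.0 q [-0.35  0.27 -0.25  2.47  1.8   0.3  -0.6 ]
t 7.2 at [0.4915 0.1508 0.2007] shift [0.27  0.097 1.029] turn [-0.038  0.007 -0.002] F [0.5 0.9 0.8] w 1.0 0.0 q [-0.35  0.27 -0.25  2.47  1.8   0.3  -0.6 ]
```

```bash

python3 -m pendant '1 0.27 0.09 0.36 -0.04 0 0; 1 0.27 0.09 0.36 -0.04 0 0; 1 0.27 0.09 0.36 -0.04 0 0; 1 0.27 0.09 0.36 -0.04 0 0; 1 0.27 0.09 0.36 -0.04 0 0; 1 0.27 0.09 0.36 -0.04 0 0' | grep time
python3 -c "
from h import *
delta(rack(A,-.02,.03,.08),down(YR+np.pi,-T)); delta(rack(A,-.02,.03),down(YR+np.pi,-T))"
```

```text
time_s: 7.7
t 7.7 at [0.4842 0.1592 0.1474] shift [ 0.001 -0.002  0.006] turn [-0.     0.007 -0.001] F [ 0.8 -0.2  0.5] w 1.004 0.0 q [-0.25  0.41 -0.43  2.53  2.14  0.47 -0.98]
t 7.7 at [0.4842 0.1592 0.1474] shift [ 0.003 -0.002  0.673] turn [-0.     0.007 -0.001] F [ 0.8 -0.2  0.5] w 1.004 0.0 q [-0.25  0.41 -0.43  2.53  2.14  0.47 -0.98]
```

```bash

python3 -m pendant '1 0 0 0.2 0 0 0; 1 0 0 0.4 0 0 0; 1 0 0 0.55 0 0 0; 1 0 0 0.67 0 0 0; 1 0 0 0.67 0 0 0; 1 0 0 0.67 0 0 0' | grep -E 'time|force'
python3 -c "
from h import *
delta(rack(A,-.02,.03),down(YR+np.pi,-T))"
```

```text
time_s: 8.2
ft_force: [-0.5, -0.4, -0.4]
finger_force: 0.0
t 8.2 at [0.5237 0.1656 0.0772] shift [-0.004 -0.004 -0.001] turn [-0.     0.005 -0.   ] F [-0.5 -0.4 -0.4] w 0.999 0.0 q [-0.19  0.62 -0.48  2.5   2.3   0.63 -1.08]
```

```bash

python3 -m pendant '0.6 0 0 0 0 0 0; 0.6 0 0 0 0 0 0; 0.6 0 0 0 0 0 0; 0.6 0 0 0 0 0 0; 0.6 0 0 0 0 0 0; 0.6 0 0 0 0 0 0; 0.6 0 0 0 0 0 0' 40
python3 -c "
from h import *
delta(rack(A,-.02,.03),down(YR+np.pi,-T))"
```

```text
time_s: 8.78
ee_pos: [0.5234, 0.166, 0.0771]
tool_rot: [3.14, 0.527, -2.99]
ft_force: [-2.8, -0.8, 7.1]
width: 0.684
finger_force: 40.0
t 8.78 at [0.5234 0.166  0.0771] shift [-0.005 -0.008 -0.001] turn [ 0.003  0.007 -0.   ] F [-2.8 -0.8  7.1] w 0.684 40.0 q [-0.19  0.62 -0.49  2.5   2.3   0.63 -1.09]
```

```bash

python3 -m pendant '0.5 0 0 -0.1 0 0 0; 0.5 0 0 -0.3 0 0 0; 0.5 0 0 -0.5 0 0 0; 0.5 0 0 -0.5 0 0 0'
python3 -m pendant '0.5 -0.2 0 -0.4 0 0 0; 0.5 -0.4 0 -0.8 0 0.1 0; 0.5 -0.5 0 -0.9 0 0.3 0; 0.5 -0.5 0 -0.9 0 0.5 0; 0.5 -0.5 0 -0.9 0 0.75 0; 0.5 -0.5 0 -0.9 0 1 0; 0.5 -0.5 0 -0.9 0 1 0; 0.5 -0.5 0 -0.9 0 1 0'
python3 -c "
from h import *
delta(pal(.062,-.014,.25),down(YP+np.pi/2))"
```

```text
time_s: 9.12
ee_pos: [0.492, 0.161, 0.1309]
tool_rot: [3.14, 0.527, -2.989]
ft_force: [-0.3, -0.5, -0.8]
width: 0.683
finger_force: 40.0
time_s: 9.78
ee_pos: [0.5032, 0.1364, 0.2283]
tool_rot: [-3.025, 0.355, -3.002]
ft_force: [1.1, -1.0, -0.8]
width: 0.686
finger_force: 40.0
t 9.78 at [0.5032 0.1364 0.2283] shift [-0.255 -3.392  0.299] turn [0.37  0.701 2.977] F [ 1.1 -1.  -0.8] w 0.686 40.0 q [-0.27  0.25 -0.33  2.27  0.78  0.48  0.43]
```

```bash

python3 -m pendant '0.5 0 -0.2 -0.1 0.1 0.2 0; 0.5 0 -0.5 -0.1 0.25 0.45 0; 0.5 0 -0.8 -0.1 0.36 0.68 0; 0.5 0 -0.8 -0.1 0.36 0.68 0; 0.5 0 -0.8 -0.1 0.36 0.68 0; 0.5 0 -0.8 -0.1 0.36 0.68 0' | head -3
python3 -c "
from h import *
delta(pal(.062,-.014,.25),down(YP+np.pi/2))"
```

```text
time_s: 10.28
ee_pos: [0.5093, 0.0433, 0.2494]
tool_rot: [-2.85, 0.012, -3.075]
t 10.28 at [0.5093 0.0433 0.2494] shift [-0.452 -2.492  0.747] turn [-0.426  0.442  2.891] F [-0.8 -0.1 -1.7] w 0.685 40.0 q [-0.11  0.34 -0.36  2.02  0.48  0.96  0.86]
```

```bash

python3 -m pendant '0.5 0 -0.3 0 -0.2 0 0; 0.5 0 -0.6 0 -0.4 0 0; 0.5 0 -0.9 0 -0.56 0 0; 0.5 0 -0.9 0 -0.56 0 0' | head -3
python3 -m pendant '0.5 -0.04 -0.15 0 0 0 0.23; 0.5 -0.08 -0.3 0 0 0 0.46; 0.5 -0.15 -0.58 0 0 0 0.7; 0.5 -0.15 -0.58 0 0 0 0.93; 0.5 -0.15 -0.58 0 0 0 1' | head -3
python3 -m pendant '0.5 -0.1 -0.1 0 0 0 0.23; 0.5 -0.2 -0.2 0 0 0 0.46; 0.5 -0.4 -0.4 0 0 0 0.7; 0.5 -0.42 -0.42 0 0 0 0.93; 0.5 -0.42 -0.42 0 0 0 1' | head -3
python3 -m pendant '0.5 -0.15 -0.04 0 0 0 0.23; 0.5 -0.3 -0.08 0 0 0 0.46; 0.5 -0.58 -0.16 0 0 0 0.7; 0.5 -0.58 -0.16 0 0 0 0.93; 0.5 -0.58 -0.16 0 0 0 1' | head -3
python3 -c "
from h import *
delta(pal(.062,-.014,.18),down(YP+np.pi/2))"
```

```text
time_s: 10.62
ee_pos: [0.515, -0.0644, 0.2822]
tool_rot: [3.139, 0.015, -3.079]
time_s: 11.03
ee_pos: [0.5374, -0.1296, 0.2812]
tool_rot: [3.135, 0.011, 2.675]
time_s: 11.45
ee_pos: [0.5606, -0.1972, 0.2813]
tool_rot: [3.131, 0.006, 2.152]
time_s: 11.87
ee_pos: [0.5832, -0.2653, 0.2812]
tool_rot: [3.13, -0.0, 1.629]
t 11.87 at [ 0.5832 -0.2653  0.2812] shift [ 0.005 -0.002  0.844] turn [ 0.023  0.    -0.1  ] F [-0.2  0.8 -1.4] w 0.686 40.0 q [ 0.32  0.42  0.03  1.73 -0.02  0.98  0.41]
```

```bash

python3 -m pendant '0.5 0 0 0.4 0.02 0 -0.1; 0.5 0 0 0.8 0.02 0 -0.1; 0.5 0 0 1 0.02 0 -0.1; 0.5 0 0 1 0.02 0 -0.1; 0.5 0 0 1 0.02 0 -0.1; 0.5 0 0 1 0.02 0 -0.1' | head -3
python3 -m pendant '0.5 0 0 0.26 0 0 0; 0.5 0 0 0.26 0 0 0; 0.5 0 0 0.26 0 0 0' | head -3
python3 - <<'E'
from h import *
from bench import sensors, viewer
delta(pal(.062,-.014,.13),down(YP+np.pi/2))
im=[]
for n in ('scene','side'):
    d=viewer.get_image(n); d['ob']=sensors.get_obs(); pickle.dump(d,open(f'pics/{n}1.pkl','wb')); im.append(d['frame'][:,:,::-1])
c=lambda im,x,y,w,h,k: cv2.resize(im[y:y+h,x:x+w],(w*k,h*k),interpolation=cv2.INTER_CUBIC)
cv2.imwrite('pics/hov1.png',np.hstack([c(im[0],195,85,100,115,4),c(im[1],230,230,100,115,4)]))
E
```

```text
time_s: 12.37
ee_pos: [0.5861, -0.264, 0.1639]
tool_rot: [3.138, -0.0, 1.69]
time_s: 12.62
ee_pos: [0.5857, -0.2641, 0.1324]
tool_rot: [3.139, -0.001, 1.689]
t 12.62 at [ 0.5857 -0.2641  0.1324] shift [-0.003 -0.013  0.02 ] turn [ 0.005 -0.002  0.017] F [ 0.3 -0.9 -0.4] w 0.688 40.0 q [ 0.33  0.59  0.    1.87 -0.01  0.69  0.46]
```

View pics/hov1.png

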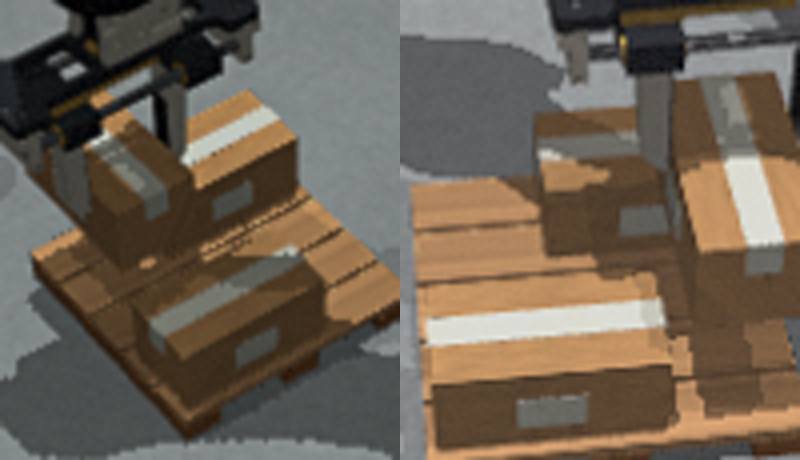

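```bash
python3 - <<'E'
from h import *
S=pickle.load(open('pics/scene1.pkl','rb'));D=pickle.load(open('pics/side1.pkl','rb'))
def o(c,ox,oy,L): return (c,c['extrinsics'],[a[:3] for a in L],[((a[3]+.5)/4-.5+ox,(a[4]+.5)/4-.5+oy) for a in L])
H1=o(S,195,85,[(32,60,56,112,213),(-32,60,56,192,178),(32,60,0,125,272),(0,60,56,152,195)])
H2=o(D,130,230,[(-32,-60,56,688,250),(-32,-60,0,695,318),(32,60,56,773,72),(0,-60,56,765,245)])
# tape centre lines as extra points
C3a=o(S,195,85,[(60,-0,56,0,0)])
C41=o(S,195,85,[(60,-32,56,133,303),(60,32,56,173,358),(-60,32,56,325,283)])
C42=o(D,130,230,[(-60,32,56,535,112),(-60,-32,56,542,192),(-60,-32,0,547,254)])
C31=o(S,195,85,[(-60,-32,56,251,90),(-60,32,56,297,138)])
C32=o(D,130,230,[(-60,-32,56,433,386),(60,-32,56,671,365),(60,-32,0,673,425),(-60,-32,0,438,448)])
for n,ob_,q,f in (('H both',[H1,H2],[.586,-.285,.102,YP,0],[0,1,2]),('H scene',[H1],[.586,-.285,.102,YP,0],[0,1]),('H side',[H2],[.586,-.285,.102,YP,0],[0,1]),
  ('C4 both',[C41,C42],[.55,-.19,.024,YP,0],[0,1,2]),('C3 both',[C31,C32],[.49,-.32,.024,YP,0],[0,1,2]),('C4 scene',[C41],[.55,-.19,.024,YP,0],[0,1]),('C3 side',[C32],[.49,-.32,.024,YP,0],[0,1])):
    q,r=fit(ob_,q,f); c,s=np.cos(YP),np.sin(YP); e=q[:2]-PAL; print(n,np.round(q[:3],4),'slab',np.round([c*e[0]+s*e[1],-s*e[0]+c*e[1]],4),r.tolist())
E
```

```text
H both [ 0.5881 -0.2856  0.1041] slab [ 0.0636 -0.0353] [[1.6, 0.4], [1.4, -1.4], [-0.1, 0.2], [1.6, -0.4], [2.9, 0.2], [-0.4, 2.9], [1.1, -0.5], [0.4, -0.2]]
H scene [ 0.5904 -0.2886  0.102 ] slab [ 0.0656 -0.0385] [[0.3, 0.6], [0.1, -1.2], [-1.3, 0.4], [0.3, -0.2]]
H side [ 0.5869 -0.2829  0.102 ] slab [ 0.0627 -0.0325] [[2.1, -0.1], [-1.1, 2.5], [0.3, -0.6], [-0.5, -0.5]]
C4 both [ 0.549  -0.191   0.0234] slab [0.0351 0.0631] [[0.1, -0.1], [3.6, 0.2], [1.0, -1.2], [0.2, -0.0], [1.6, -0.3], [0.5, 1.5]]
C3 both [ 0.492  -0.321   0.0222] slab [-0.0358 -0.0599] [[-0.0, -0.0], [1.4, -0.2], [0.1, -0.5], [1.0, -1.3], [-0.6, 1.0], [0.2, 1.3]]
C4 scene [ 0.5526 -0.1913  0.024 ] slab [0.0387 0.0623] [[-1.2, 0.2], [2.4, 0.5], [-0.2, -1.0]]
C3 side [ 0.4917 -0.322   0.024 ] slab [-0.0362 -0.0609] [[-0.1, -0.7], [1.0, -1.5], [-0.7, 0.8], [-0.0, 1.1]]
```

```bash

python3 -m pendant '0.5 0.01 -0.012 0.1 0 0 0; 0.5 0.01 -0.012 0.25 0 0 0; 0.5 0.01 -0.012 0.4 0 0 0; 0.5 0.01 -0.012 0.5 0 0 0; 0.5 0.01 -0.012 0.57 0 0 0; 0.5 0.01 -0.012 0.61 0 0 0; 0.5 0.01 -0.012 0.61 0 0 0; 0.5 0.01 -0.012 0.61 0 0 0' 
python3 -m pendant '0.5 0 0 0.01 0 0 0; 0.5 0 0 0.02 0 0 0;0.5 0 0 0.03 0 0 0; 0.5 0 0 0.03 0 0 0'
```

```text
time_s: 13.38
ee_pos: [0.5844, -0.2633, 0.0583]
tool_rot: [3.139, -0.001, 1.689]
ft_force: [-0.2, -0.5, -1.1]
width: 0.69
finger_force: 40.0
time_s: 13.72
ee_pos: [0.5842, -0.2631, 0.0542]
tool_rot: [3.139, -0.001, 1.689]
ft_force: [-0.4, -0.9, -1.0]
width: 0.686
finger_force: 40.0
```

```bash

python3 -m pendant '0.5 0 0 0.01 0 0 0; 0.5 0 0 0.015 0 0 0;0.5 0 0 0.015 0 0 0' | grep -E 'ee|ft'
python3 -m pendant '0.5 0 0 0.01 0 0 0; 0.5 0 0 0.015 0 0 0;0.5 0 0 0.015 0 0 0' | grep -E 'ee|ft'
```

```text
ee_pos: [0.5841, -0.2631, 0.0522]
ft_force: [0.3, -0.6, -0.3]
ee_pos: [0.5842, -0.2631, 0.0518]
ft_force: [-3.0, 0.9, 12.8]
```

```bash

python3 -m pendant '0.7 0 0 -0.01 0 0 0; 0.74 0 0 -0.01 0 0 0; 0.8 0 0 -0.01 0 0 0; 0.86 0 0 -0.01 0 0 0; 0.86 0 0 -0.01 0 0 0; 0.86 0 0 -0.01 0 0 0' 
python3 -m pendant '0.86 0 0 -0.2 0 0 0; 0.86 0 0 -0.5 0 0 0; 0.86 0 0 -0.8 0 0 0; 1 0 0 -1 0 0 0; 1 0 0 -1 0 0 0; 1 0 0 -1 0 0 0' | head -4
python3 - <<'E'
from h import *
from bench import sensors, viewer
d=viewer.get_image('wrist')
delta(rack(B,.02,.03,.12),down(YR+np.pi,-T))
im=[]
for n in ('scene','side'):
    d=viewer.get_image(n); d['ob']=sensors.get_obs(); pickle.dump(d,open(f'pics/{n}2.pkl','wb')); im.append(d['frame'][:,:,::-1])
c=lambda im,x,y,w,h,k: cv2.resize(im[y:y+h,x:x+w],(w*k,h*k),interpolation=cv2.INTER_CUBIC)
cv2.imwrite('pics/set1.png',np.hstack([c(im[0],195,85,100,115,4),c(im[1],238,230,100,115,4)]))
E
```

```text
time_s: 14.72
ee_pos: [0.584, -0.2631, 0.0515]
tool_rot: [3.14, -0.001, 1.689]
ft_force: [-0.2, -0.7, -0.8]
width: 0.856
finger_force: 0.0
time_s: 15.22
ee_pos: [0.5846, -0.2635, 0.1732]
tool_rot: [3.137, 0.0, 1.689]
ft_force: [-0.4, 0.3, -0.8]
t 15.27 at [ 0.5837 -0.2631  0.1717] shift [ 4.728 -0.316 -0.244] turn [-0.795 -0.772 -2.988] F [ 0.6 -0.7 -0.4] w 0.995 0.0 q [ 0.33  0.54  0.01  1.84 -0.01  0.76  0.46]
```

View pics/set1.png

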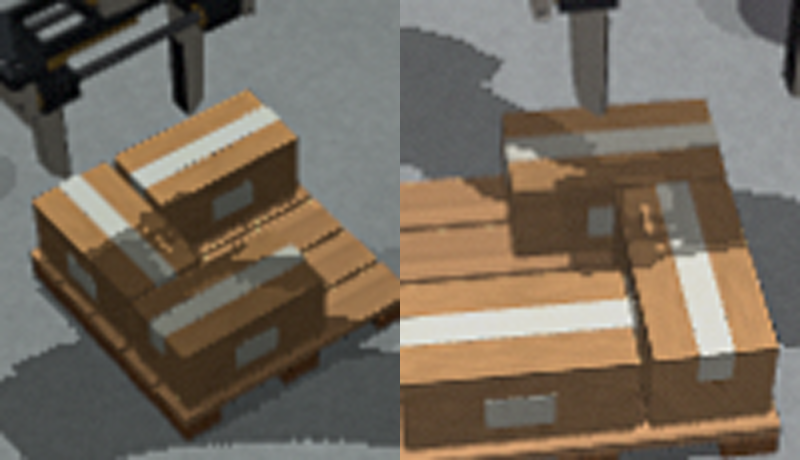

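The carton sits flat, square and a few mm from both neighbours: scene crop (110,230), side crop (690,270). Now the second one.

```bash

python3 -m pendant '1 0.2 -0.03 -0.3 0 0 -0.23; 1 0.4 -0.06 -0.6 0 0 -0.46; 1 0.7 -0.1 -0.83 0 0 -0.7; 1 0.94 -0.14 -0.83 0 0 -0.93; 1 0.94 -0.14 -0.83 0 0 -1' | head -3
python3 -m pendant '1 0.25 0.1 0 0 0 -0.23; 1 0.5 0.2 0 0 0 -0.46; 1 0.75 0.3 0 0 0 -0.7; 1 0.95 0.4 0 0 0 -0.93; 1 0.95 0.4 0 0 0 -1' | head -3
python3 -m pendant '1 0.15 0.25 0 0 0 -0.23; 1 0.3 0.5 0 0 0 -0.46; 1 0.45 0.7 0 0 0 -0.7; 1 0.55 0.85 0 0 0 -0.93; 1 0.55 0.85 0 0 0 -1' | head -3
python3 -m pendant '1 -0.12 0.99 0 0 0 0; 1 -0.12 0.99 0 0 0 0; 1 -0.12 0.99 0 0 0 0; 1 -0.12 0.99 0 0 0 0' | head -3
python3 -m pendant '1 0 0.6 0 0 0 0; 1 0 0.6 0 0 0 0; 1 0 0.6 0 0 0 0; 1 0 0.6 0 0 0 0' | head -3
python3 -c "
from h import *
delta(rack(B,.02,.03,.12),down(YR+np.pi,-T))"
```

```text
time_s: 15.78
ee_pos: [0.5531, -0.1466, 0.2725]
tool_rot: [3.137, -0.001, 2.227]
time_s: 16.2
ee_pos: [0.5223, -0.0276, 0.2705]
tool_rot: [3.138, -0.002, 2.75]
time_s: 16.62
ee_pos: [0.5018, 0.0914, 0.2706]
tool_rot: [3.138, 0.0, -3.01]
time_s: 16.95
ee_pos: [0.5023, 0.214, 0.2708]
tool_rot: [3.136, 0.001, -3.015]
time_s: 17.28
ee_pos: [0.4941, 0.2791, 0.2704]
tool_rot: [3.14, -0.0, -3.019]
t 17.28 at [0.4941 0.2791 0.2704] shift [0.108 0.153 0.575] turn [-0.013 -1.001 -0.056] F [ 0.4 -1.1  0.4] w 1.003 0.0 q [-0.24  0.38 -0.5   1.87  0.22  0.94  0.84]
```

```bash

python3 -m pendant '1 0.1 0.15 0 0 -0.2 -0.05; 1 0.1 0.15 0 0 -0.43 -0.05; 1 0.1 0.15 0.1 0 -0.65 -0.05; 1 0.1 0.15 0.2 0 -0.87 -0.05; 1 0.1 0.15 0.3 0 -1 -0.05; 1 0.1 0.15 0.5 0 -1 -0.05; 1 0.1 0.15 0.57 0 -1 -0.05; 1 0.1 0.15 0.57 0 -1 -0.05; 1 0.1 0.15 0.57 0 -1 -0.05; 1 0.1 0.15 0.57 0 -1 -0.05' | head -3
python3 -c "
from h import *
delta(rack(B,.02,.03,.08),down(YR+np.pi,-T))"
```

```text
time_s: 18.12
ee_pos: [0.481, 0.2926, 0.2025]
tool_rot: [-3.131, 0.523, -2.993]
t 18.12 at [0.481  0.2926 0.2025] shift [0.015 0.032 0.335] turn [-0.023 -0.001 -0.005] F [-0.1 -0.2 -0.2] w 0.997 0.0 q [-0.75  0.32 -0.14  2.34  1.38  0.4  -0.44]
```

```bash

python3 -m pendant '1 0.015 0.03 0.33 -0.02 0 0; 1 0.015 0.03 0.33 -0.02 0 0; 1 0.015 0.03 0.33 -0.02 0 0; 1 0.015 0.03 0.33 -0.02 0 0; 1 0.015 0.03 0.33 -0.02 0 0' | head -2
python3 -c "
from h import *
delta(rack(B,.02,.03),down(YR+np.pi,-T))"
```

```text
time_s: 18.53
ee_pos: [0.4995, 0.2995, 0.1692]
t 18.53 at [0.4995 0.2995 0.1692] shift [ 0.018 -0.006  0.681] turn [ 0.001  0.005 -0.011] F [ 0.1 -0.7  1. ] w 1.002 0.0 q [-0.73  0.4  -0.14  2.34  1.63  0.38 -0.68]
```

```bash

python3 -m pendant '1 0.015 0 0.2 0 0 0; 1 0.015 0 0.4 0 0 0; 1 0.015 0 0.55 0 0 0; 1 0.015 0 0.68 0 0 0; 1 0.015 0 0.68 0 0 0; 1 0.015 0 0.68 0 0 0; 1 0.015 0 0.68 0 0 0' | grep -E 'time|ee|ft'
python3 -c "
from h import *
delta(rack(B,.02,.03),down(YR+np.pi,-T))"
```

```text
time_s: 19.12
ee_pos: [0.5377, 0.3061, 0.098]
ft_force: [-0.4, -0.2, -0.7]
t 19.12 at [0.5377 0.3061 0.098 ] shift [-0.001 -0.011  0.006] turn [ 0.002  0.005 -0.009] F [-0.4 -0.2 -0.7] w 0.999 0.0 q [-0.62  0.57 -0.23  2.32  1.97  0.46 -0.98]
```

```bash

python3 -m pendant '0.5 0 0 0 0 0 0; 0.5 0 0 0 0 0 0; 0.5 0 0 0 0 0 0; 0.5 0 0 0 0 0 0; 0.5 0 0 0 0 0 0; 0.5 0 0 0 0 0 0; 0.5 0 0 0 0 0 0' 40 | tail -4
python3 -m pendant '0.5 0 0 -0.1 0 0 0; 0.5 0 0 -0.3 0 0 0; 0.5 0 0 -0.5 0 0 0; 0.5 0 0 -0.5 0 0 0' | head -3
python3 -m pendant '0.5 -0.2 0 -0.4 0 0 0; 0.5 -0.4 0 -0.8 0 0.1 0; 0.5 -0.5 0 -0.9 0 0.3 0; 0.5 -0.5 0 -0.9 0 0.5 0; 0.5 -0.5 0 -0.9 0 0.75 0; 0.5 -0.5 0 -0.9 0 1 0; 0.5 -0.5 0 -0.9 0 1 0; 0.5 -0.5 0 -0.9 0 1 0; 0.5 -0.5 0 -0.9 0 1 0; 0.5 -0.5 0 -0.9 0 1 0; 0.5 -0.5 0 -0.9 0 1 0'
python3 -c "
from h import *
delta(pal(-.062,.014,.28),down(YR+np.pi))"
```

```text
tool_rot: [3.138, 0.526, -2.995]
ft_force: [-3.7, -0.2, 6.5]
width: 0.686
finger_force: 40.0
time_s: 20.03
ee_pos: [0.5067, 0.3019, 0.1512]
tool_rot: [3.136, 0.527, -2.995]
time_s: 20.95
ee_pos: [0.5097, 0.2987, 0.2712]
tool_rot: [3.138, -0.002, -2.999]
ft_force: [1.1, 0.2, -1.1]
width: 0.69
finger_force: 40.0
t 20.95 at [0.5097 0.2987 0.2712] shift [ 1.079 -4.468 -0.086] turn [ 0.007 -0.004 -0.017] F [ 1.1  0.2 -1.1] w 0.69 40.0 q [-0.32  0.4  -0.43  1.82  0.2   0.96  0.88]
```

```bash

python3 -m pendant '0.5 0.05 -0.3 0 0 0 0; 0.5 0.1 -0.65 0 0 0 0; 0.5 0.15 -1 0 0 0 0; 0.5 0.15 -1 0 0 0 0' | head -2
python3 -m pendant '0.5 0.05 -0.33 0 0 0 0; 0.5 0.1 -0.67 0 0 0 0; 0.5 0.15 -1 0 0 0 0; 0.5 0.15 -1 0 0 0 0' | head -2
python3 -m pendant '0.5 0.07 -0.2 0 0 0 0.23; 0.5 0.14 -0.4 0 0 0 0.46; 0.5 0.2 -0.6 0 0 0 0.7; 0.5 0.26 -0.82 0 0 0 0.93; 0.5 0.26 -0.82 0 0 0 1' | head -3
python3 -m pendant '0.5 -0.05 -0.2 0 0 0 0.23; 0.5 -0.1 -0.4 0 0 0 0.46; 0.5 -0.14 -0.6 0 0 0 0.7; 0.5 -0.18 -0.84 0 0 0 0.93; 0.5 -0.18 -0.84 0 0 0 1' | head -3
python3 -m pendant '0.5 -0.15 -0.15 0 0 0 0.23; 0.5 -0.3 -0.3 0 0 0 0.46; 0.5 -0.45 -0.5 0 0 0 0.7; 0.5 -0.58 -0.64 0 0 0 0.93; 0.5 -0.58 -0.64 0 0 0 1' | head -3
python3 -c "
from h import *
delta(pal(-.062,.014,.15),down(YP+np.pi/2))"
```

```text
time_s: 21.28
ee_pos: [0.5052, 0.1701, 0.2701]
time_s: 21.62
ee_pos: [0.5046, 0.0494, 0.27]
time_s: 22.03
ee_pos: [0.4877, -0.049, 0.27]
tool_rot: [-3.141, 0.0, 2.754]
time_s: 22.45
ee_pos: [0.4705, -0.1505, 0.2697]
tool_rot: [-3.141, 0.0, 2.23]
time_s: 22.87
ee_pos: [0.4539, -0.2521, 0.2694]
tool_rot: [-3.141, 0.0, 1.707]
t 22.87 at [ 0.4539 -0.2521  0.2694] shift [0.01  0.035 0.995] turn [-0.001  0.001  0.049] F [-0.2  0.1 -1.4] w 0.686 40.0 q [ 0.35  0.28  0.06  2.   -0.02  0.86  0.56]
```

```bash

python3 -m pendant '0.5 0.01 0.035 0.4 0 0 0.04; 0.5 0.01 0.035 0.7 0 0 0.04; 0.5 0.01 0.035 1 0 0 0.04; 0.5 0.01 0.035 1 0 0 0.04; 0.5 0.01 0.035 1 0 0 0.04; 0.5 0.01 0.035 1 0 0 0.04' | head -3
python3 -m pendant '0.5 0 0 0.15 0 0 0; 0.5 0 0 0.15 0 0 0; 0.5 0 0 0.15 0 0 0' | head -3
python3 - <<'E'
from h import *
from bench import sensors, viewer
delta(pal(-.062,.014,.13),down(YP+np.pi/2))
im=[]
for n in ('scene','side'):
    d=viewer.get_image(n); d['ob']=sensors.get_obs(); pickle.dump(d,open(f'pics/{n}3.pkl','wb')); im.append(d['frame'][:,:,::-1])
c=lambda im,x,y,w,h,k: cv2.resize(im[y:y+h,x:x+w],(w*k,h*k),interpolation=cv2.INTER_CUBIC)
cv2.imwrite('pics/hov2.png',np.hstack([c(im[0],205,75,100,115,4),c(im[1],225,230,100,115,4)]))
E
```

```text
time_s: 23.37
ee_pos: [0.4606, -0.2455, 0.1513]
tool_rot: [3.139, -0.002, 1.699]
time_s: 23.62
ee_pos: [0.4606, -0.2457, 0.1338]
tool_rot: [3.138, -0.002, 1.698]
t 23.62 at [ 0.4606 -0.2457  0.1338] shift [-0.036 -0.028  0.031] turn [ 0.006 -0.005  0.034] F [-0.   0.4 -1.8] w 0.685 40.0 q [ 0.35  0.47  0.04  2.14 -0.04  0.54  0.55]
```

View pics/hov2.png

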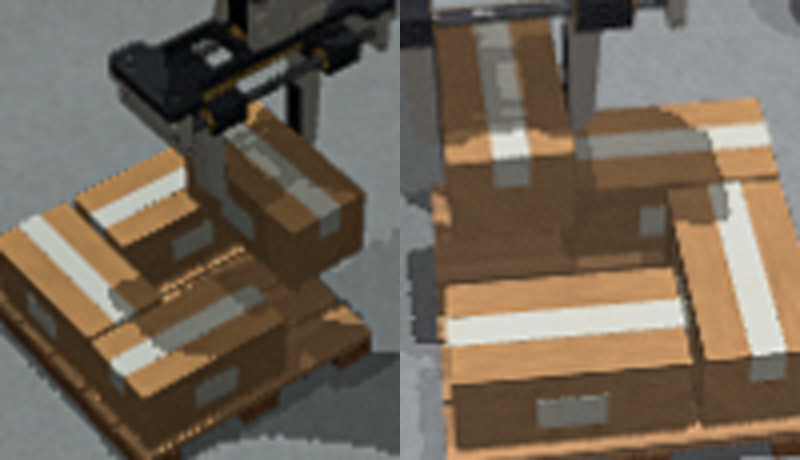

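```bash
python3 - <<'E'
from h import *
S=pickle.load(open('pics/scene3.pkl','rb'));D=pickle.load(open('pics/side3.pkl','rb'))
def s(L): return (S,S['extrinsics'],[a[:3] for a in L],[((a[3]+.5)/4-.5+205,(a[4]+.5)/4-.5+75) for a in L])
def t(L): return (D,D['extrinsics'],[a[:3] for a in L],[((a[3]+.5)/4-.5+125,(a[4]+.5)/4-.5+230) for a in L])
H1=s([(32,60,56,297,232),(-32,60,56,363,188),(32,60,0,295,287),(-32,60,0,360,245),(0,60,56,330,210)])
H2=t([(-32,-60,56,445,163),(32,-60,56,575,157),(0,-60,56,511,160)])
C41=s([(60,32,56,143,397),(60,-32,56,92,343),(-60,32,56,288,320)]); C42=t([(60,32,56,758,98),(60,-32,56,777,177)])
C31=s([(60,32,56,123,247),(60,-32,56,78,200)]); C32=t([(-60,-32,56,453,385),(60,-32,56,692,362),(60,32,56,675,268),(-60,32,56,447,285)])
for n,o,q in (('H',[H1,H2],[.458,-.23,.104,YP,0]),('C4',[C41,C42],[.55,-.19,.024,YP,0]),('C3',[C31,C32],[.49,-.32,.024,YP,0])):
  for nn,oo in (('both',o),('scene',o[:1]),('side',o[1:])):
    q1,r=fit(oo,q,[0,1]); c,s_=np.cos(YP),np.sin(YP); e=q1[:2]-PAL; print(n,nn,'slab mm',np.round(1000*np.array([c*e[0]+s_*e[1],-s_*e[0]+c*e[1]]),1),r.tolist() if nn=='both' else '')
E
```

```text
H both slab mm [-60.1  34.3] [[-1.2, 0.1], [1.0, 0.8], [-0.7, 1.0], [1.2, 1.2], [-0.0, 0.4], [-0.2, 1.5], [-0.2, 0.2], [-0.3, 0.9]]
H scene slab mm [-61.7  32.1] 
H side slab mm [-59.5  36.7] 
C4 both slab mm [34.4 60.9] [[0.9, -0.3], [0.1, -0.8], [-0.0, -1.2], [0.2, -0.4], [1.3, -0.9]]
C4 scene slab mm [36.7 62.7] 
C4 side slab mm [32.2 59. ] 
C3 both slab mm [-35.9 -62.1] [[0.9, -0.3], [-0.5, -1.1], [0.1, 0.1], [1.0, -0.3], [-0.0, -0.8], [-0.4, 0.3]]
C3 scene slab mm [-33.8 -60.2] 
C3 side slab mm [-36.2 -62.4]
```

```bash

python3 -m pendant '0.5 -0.012 -0.027 0.1 0 0 0.03; 0.5 -0.012 -0.027 0.15 0 0 0.03; 0.5 -0.012 -0.027 0.15 0 0 0.03; 0.5 -0.012 -0.027 0.15 0 0 0.03'
python3 -c "
from h import *
delta(pal(-.062,.0165,.058),down(YP+np.pi/2))"
```

```text
time_s: 24.05
ee_pos: [0.4573, -0.2472, 0.1145]
tool_rot: [3.14, -0.003, 1.683]
ft_force: [0.3, -0.5, -1.2]
width: 0.681
finger_force: 40.0
t 24.05 at [ 0.4573 -0.2472  0.1145] shift [-0.008  0.001  0.471] turn [ 0.004 -0.007  0.005] F [ 0.3 -0.5 -1.2] w 0.681 40.0 q [ 0.36  0.49  0.04  2.15 -0.05  0.49  0.55]
```

```bash

python3 -m pendant '0.5 -0.004 0 0.1 0 0 0; 0.5 -0.004 0 0.2 0 0 0; 0.5 -0.004 0 0.3 0 0 0; 0.5 -0.004 0 0.4 0 0 0; 0.5 -0.004 0 0.46 0 0 0; 0.5 -0.004 0 0.48 0 0 0; 0.5 -0.004 0 0.48 0 0 0' | grep -E 'ee|ft|rot'
python3 -m pendant '0.5 0 0 0.01 0 0 0; 0.5 0 0 0.02 0 0 0;0.5 0 0 0.03 0 0 0; 0.5 0 0 0.03 0 0 0'| grep -E 'ee|ft'
python3 -m pendant '0.5 0 0 0.01 0 0 0; 0.5 0 0 0.01 0 0 0;0.5 0 0 0.01 0 0 0'| grep -E 'ee|ft'
```

```text
ee_pos: [0.4573, -0.2474, 0.0564]
tool_rot: [3.14, -0.004, 1.683]
ft_force: [0.1, -0.6, -1.4]
ee_pos: [0.4575, -0.2476, 0.0532]
ft_force: [-0.2, -0.7, -2.3]
ee_pos: [0.4573, -0.2475, 0.0518]
ft_force: [0.5, 0.2, -0.6]
```

```bash

python3 -m pendant '0.5 0 0 0.01 0 0 0; 0.5 0 0 0.015 0 0 0;0.5 0 0 0.015 0 0 0'| grep -E 'ee|ft'
```

```text
ee_pos: [0.4573, -0.2474, 0.0515]
ft_force: [-4.5, 2.9, 23.3]
```

```bash

python3 -m pendant '0.5 0 0 -0.012 0 0 0; 0.7 0 0 -0.012 0 0 0; 0.74 0 0 -0.012 0 0 0; 0.8 0 0 -0.012 0 0 0; 0.86 0 0 -0.012 0 0 0; 0.86 0 0 -0.012 0 0 0; 0.86 0 0 -0.012 0 0 0' | tail -3
python3 -m pendant '0.86 0 0 -0.2 0 0 0; 0.86 0 0 -0.5 0 0 0; 0.86 0 0 -0.8 0 0 0; 0.86 0 0 -1 0 0 0; 0.86 0 0 -1 0 0 0; 0.86 0 0 -1 0 0 0' | head -2
python3 -m pendant '1 0.95 0 -0.8 0 0 0; 1 0.95 0 -0.8 0 0 0; 1 0.95 0 -0.8 0 0 0; 1 0.95 0 -0.8 0 0 0' | head -2
python3 -m pendant '1 0.95 0 0 0 0 0; 1 0.95 0 0 0 0 0; 1 0.95 0 0 0 0 0; 1 0.95 0 0 0 0 0; 1 0.95 0 0 0 0 0' | head -2
python3 - <<'E'
from h import *
from bench import sensors, viewer
im=[]
for n in ('scene','side'):
    d=viewer.get_image(n); pickle.dump(d,open(f'pics/{n}4.pkl','wb')); im.append(d['frame'][:,:,::-1])
c=lambda im,x,y,w,h,k: cv2.resize(im[y:y+h,x:x+w],(w*k,h*k),interpolation=cv2.INTER_CUBIC)
cv2.imwrite('pics/set2.png',np.hstack([c(im[0],200,95,100,105,4),c(im[1],230,245,100,105,4)]))
E
```

```text
ft_force: [-0.5, 0.0, -0.4]
width: 0.856
finger_force: 0.0
time_s: 26.55
ee_pos: [0.4578, -0.2482, 0.1726]
time_s: 26.88
ee_pos: [0.4437, -0.1321, 0.2685]
time_s: 27.3
ee_pos: [0.4308, -0.0201, 0.2671]
```

View pics/set2.png

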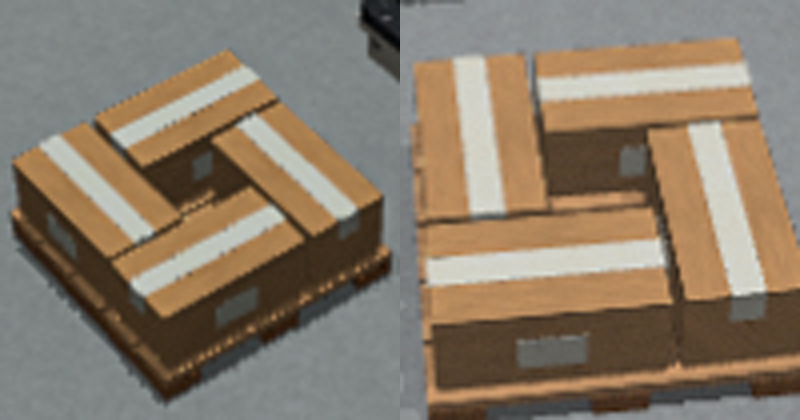

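The final view shows a square pinwheel with an open middle square (scene crop about (185,180)), small even gaps, and all four cartons flat with the tape up. I'm handing it in.

```bash
python3 -c "
from bench import env
print(env.job_done())"
```

```text
the job is handed in; nothing more can be done
None
```

Both rack cartons are set down flat, tape up, in the pallet's two empty corners; the last pictures show the four in a square pinwheel with gaps of a few millimetres, and I handed the job in at about 27 s without getting a verdict back.

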